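Tidy the painting table

TASK

Tidy the painting table: lay each brush flat in the trough of its own width in the wooden tray (the wide brush in the wide trough, the narrow brush in the narrow one), stand the two ink jars in the cardboard drawer, the large jar in the large bay and the small jar in the small one, and stand the little clay pot on its saucer. The brushes may point either way along the tray. Jars and pot are breakable, so set them down upright and do not drop them, and leave the blue pitcher as it stands.

Things in the scene. Friction and masses are not known exactly. Their poses are not given: they have to be found in the camera images.
- wide_brush: The wide flat paint brush, 46 mm head, about 70 g. Origin on the underside; x points along the brush to the bristles, z up. 125 mm long: wooden handle 18 mm wide, 22 mm high, x = -65 to +4 mm; then steel ferrule and rigid black bristles to x = +60 mm, head 46 mm wide, at most 16 mm high. Balances near x = -4 mm; grip across the handle near x = -10 mm. Starts flat, roughly along world y.
- narrow_brush: The narrow flat paint brush, 20 mm head, about 50 g. Origin on the underside; x points along the brush to the bristles, z up. 125 mm long: wooden handle 18 mm wide, 22 mm high, x = -65 to +4 mm; then steel ferrule and rigid black bristles to x = +60 mm, head 20 mm wide, at most 16 mm high. Balances near x = -15 mm; grip across the handle near x = -10 mm. Starts flat, roughly along world y.
- large_jar: Large closed ink jar of amber glass with paper label and black cap, upright: glass 62 mm diameter up to 54 mm height, cap 56 mm diameter up to 68 mm. 180 to 340 g. Origin at the centre of its underside, z up.
- small_jar: Small closed ink jar of the same make, upright: glass 38 mm diameter up to 46 mm height, cap 32 mm diameter up to 58 mm. 60 to 120 g. Origin at the centre of its underside, z up.
- clay_pot: Little empty terracotta flower pot, upright, 60 mm high: foot 44 mm diameter, widening to 52 mm at 36 mm height, above it an upright rim band of 60 mm outer diameter from 37 to 60 mm height (grip it across this band), wall 4 mm. About 0.1 to 0.16 kg. Origin at the centre of its underside, z up.
- drawer: Open cardboard drawer, fixed, pull on its -x side. Outside 98 (x) by 163 mm (y), walls 5 mm thick, 28 mm high, floor 4 mm above the table. Origin: centre of underside. A divider as high as the walls, at y = +14 mm, parts it into a large bay, inner 88 x 88 mm, centre x 0, y -32.5 mm, and a small bay, inner 88 (x) by 60 mm (y), centre x 0, y +46.5 mm. Turned by up to 0.2 rad.
- brush_tray: Shallow wooden tray, fixed. Outside 160 (x) by 131 mm (y), walls 5 mm thick, 9 mm high, floor 3 mm above the table. Origin: centre of underside. A dark ridge along x, 5 mm thick, top at 8 mm, at y = +12 mm, leaves a wide trough 150 x 70 mm, centre y -25.5 mm, and a narrow trough 150 x 46 mm, centre y +37.5 mm. Fingertips below 9 mm may meet ridge or walls. Turned by up to 0.2 rad.
- saucer: Round terracotta saucer, fixed to the table: 82 mm outer diameter at the rim, 12 mm high, inner floor 4 mm above the table and at least 66 mm across. Origin at the centre of its underside.
- pitcher: Small blue ceramic pitcher with a red handle, 82 mm high, about 66 mm across without the handle, standing upright at one side of the work area. Not to be disturbed. Origin at the centre of its underside.
Things that resemble listed ones, but are neither listed nor needed, are in the scene too. What is shaped like the wide_brush but orange or red is not meant.

How it is judged:
At the end, for the whole second after the job is handed in: Brushes flat on the floor of their own troughs, within 25 mm lengthways, 18 mm sideways, 0.35 rad; each jar upright on the floor of its own bay; pot upright on the saucer floor within 17 mm of its centre; pitcher upright, within 20 mm of its start; all released and at rest (x of wide_brush in the frame of brush_tray between -0.025 and 0.025 m and y of wide_brush in the frame of brush_tray between -0.0435 and -0.0075 m and z of each of wide_brush, narrow_brush in the frame of brush_tray below 0.006 m and angle between each of wide_brush, narrow_brush, large_jar, small_jar, clay_pot's own z axis and vertical below 0.08 rad and angle between the x axis of each of wide_brush, narrow_brush and the x axis of brush_tray, either way round below 0.35 rad and x of narrow_brush in the frame of brush_tray between -0.025 and 0.025 m and y of narrow_brush in the frame of brush_tray between 0.0195 and 0.0555 m and x of large_jar in the frame of drawer between -0.015 and 0.015 m and y of large_jar in the frame of drawer between -0.0475 and -0.0175 m and z of each of large_jar, small_jar in the frame of drawer below 0.008 m and x of small_jar in the frame of drawer between -0.027 and 0.027 m and y of small_jar in the frame of drawer between 0.0325 and 0.0605 m and horizontal distance between clay_pot and saucer below 0.017 m and z of clay_pot in the frame of saucer below 0.008 m and linear speed of each of wide_brush, narrow_brush, large_jar, small_jar, clay_pot below 0.02 m/s and distance of pitcher from where it was at the start of the episode below 0.02 m and angle between pitcher's own z axis and vertical below 0.1 rad); the robot touches nothing.
It fails at once if a jar or the clay pot is dropped (faster than 0.6 m/s within 30 mm of the table) ((height (world z) of large_jar below 0.03 m and linear speed of large_jar above 0.6 m/s) or (height (world z) of small_jar below 0.03 m and linear speed of small_jar above 0.6 m/s) or (height (world z) of clay_pot below 0.03 m and linear speed of clay_pot above 0.6 m/s)).
It fails at once if the pitcher is pushed more than 20 mm or tipped (distance of pitcher from where it was at the start of the episode above 0.02 m or angle between pitcher's own z axis and vertical above 0.3 rad).
It also fails if it takes over 133 s, if anything falls off the work surface, if the arm or the gripper's body presses on something with over 40 N, if the wrist force passes 120 N, or if a joint passes its speed limit or range.

ROBOT

A 6-joint arm with a two-finger parallel gripper is mounted at the origin on the work surface. World frame = base frame: x ahead of the robot, y to its left, z up, the work surface at z = 0. Lengths are in m, angles in rad, forces in N, time in s.
With the tool pointing down it reaches from about 0.375 to 0.975 m from the base axis. Payload 3.8 kg.
Tool frame: the origin (TCP) lies midway between the tips of the shut fingers; the grasp point (between the pads) lies 19 mm behind it; z points along the fingers, y is the line along which they close (so a half turn about z gives the same grasp; the last joint's range is limited). The gripper opens to 88 mm and grips with 3 to 60 N. Pads are 18 mm wide; open, the fingers measure 123 mm over their backs; the gripper's body (75 mm by 187 mm) begins 45 mm behind the grasp point.
Start: joints at [-1.259, 0.264, 1.604, -0, 1.274, -0.037], TCP at [0.231, -0.634, 0.239] pointing down, gripper open.
Joint ranges: [-2.63, 2.63], [-0.94, 2.18], [0.31, 2.57], [-1.31, 4.45], [0, 2.66], [-2.55, 2.55]. Speed limits (rad/s): [2.57, 2.57, 3.14, 3.14, 3.14, 3.14].

INTERFACE

Orientations are given as a rotation vector (axis times angle).
In Python, from cell import manip, inverse_kinematics, cams, order gives the robot as it stands. Calls block until the motion is done:
- manip.move_pose(position, orientation): joint-space move of the TCP to a pose.
- manip.move_linear(position, rate=0.15, rot=None): straight line of the TCP; rot=None keeps the orientation; rate is the mean speed in m/s.
- manip.set_joints(angles): joint-space move.
- manip.set_gripper(opening, force=None): finger opening in m; force is the grip in N (None keeps the last); returns when the fingers have stopped.
- manip.dwell(seconds).
- inverse_kinematics(position, orientation): joint angles nearest the present ones, or None.
- manip.state(): the state.
- cams.capture(name): name is "side" or "top"; returns a dict with "image" (420x560x3 uint8, blue, green, red), "z_map" (420x560 float32, m along the optical axis (not along the pixel's ray), 0 where there is no reading), "intrinsics" (3x3 intrinsics, pixels), "k1" (the pictures are not rectified: a ray, as slopes to the right and down, at radius r is drawn at 1 + k1 r^2 times it, then the intrinsics apply), "position" and "orientation" of the camera in the world. Camera axes: x right, y down, z forward; pixel columns grow to the right and rows downward; lengths in m; the calibration is good to about 2 mm. A picture is of the moment at which its call begins.
A pose or a line that the arm cannot do raises manip.IKError and nothing moves.
- order.close_job(): hands the job in; it is judged then, once.
The state is a dict: "clock": time; "joint_pos": joint angles; "joint_velocities": joint speeds; "tau": joint torques, N m; "tool_pos": TCP position; "tcp_rot": TCP orientation; "contact_force": force on the tool from outside, world axes, zero at the start; "moment": the same for the moment, N m; "gripper_width": finger opening in m; "grasp_force": force on a finger pad.
Only numpy, scipy, OpenCV 4.12 (cv2) and the standard library are available. Lean on these libraries where they do the work, as an engineer would, in place of code of your own. Each camera call takes 0.05 s, during which the arm holds its last target. There are 200 camera calls.

## Working session

There is one attempt and no reset: what is moved stays moved. The work goes in short steps, each a Python script; the robot and the scene stay as the last script left them, time stands still between calls to the robot, and variables do not carry over. Pictures are saved under pics/ and viewed, at most 14 in all, crops included, and the job is handed in when it is done.

```bash
mkdir -p pics; ls; cat > h.py <<'E'
import numpy as np, cv2, pickle
from scipy.spatial.transform import Rotation as R
def rotm(o):
    o=np.array(o,float)
    return o if o.shape==(3,3) else (R.from_rotvec(o).as_matrix() if o.size==3 else R.from_quat(o).as_matrix())
def cloud(c):
    """world xyz per pixel (HxWx3), nan where no depth"""
    z=c["z_map"].astype(float); h,w=z.shape; K=np.array(c["intrinsics"])
    u,v=np.meshgrid(np.arange(w),np.arange(h))
    p=np.stack([u,v],-1).reshape(-1,1,2).astype(float)
    s=cv2.undistortPoints(p,K,np.array([c["k1"],0,0,0.])).reshape(h,w,2)
    P=np.dstack([s[...,0]*z,s[...,1]*z,z])
    P[z<=0]=np.nan
    return P@rotm(c["orientation"]).T+np.array(c["position"])
E
python3 - <<'E'
from cell import manip,cams
import pickle,cv2,numpy as np
from h import *
for n in("top","side"):
    c=cams.capture(n); pickle.dump(c,open(n+".pkl","wb"))
    cv2.imwrite(f"pics/{n}0.png",cv2.resize(c["image"],None,fx=1.4,fy=1.4,interpolation=cv2.INTER_CUBIC))
    print(n,c["position"],c["orientation"],c["intrinsics"],c["k1"])
E
```

```text
pics
top [0.42618751 0.00688904 1.37781565] [-2.22256816  2.15823638 -0.06489175] [[421.46452756   0.         279.69083953]
 [  0.         421.46452756 214.08871068]
 [  0.           0.           1.        ]] 0.0009458358902272716
side [0.15764939 0.99312467 0.77635971] [-0.47061104  2.61587077 -1.35768689] [[490.02468057   0.         281.94076906]
 [  0.         490.02468057 213.67205551]
 [  0.           0.           1.        ]] 0.043557782564078405
```

View pics/top0.png

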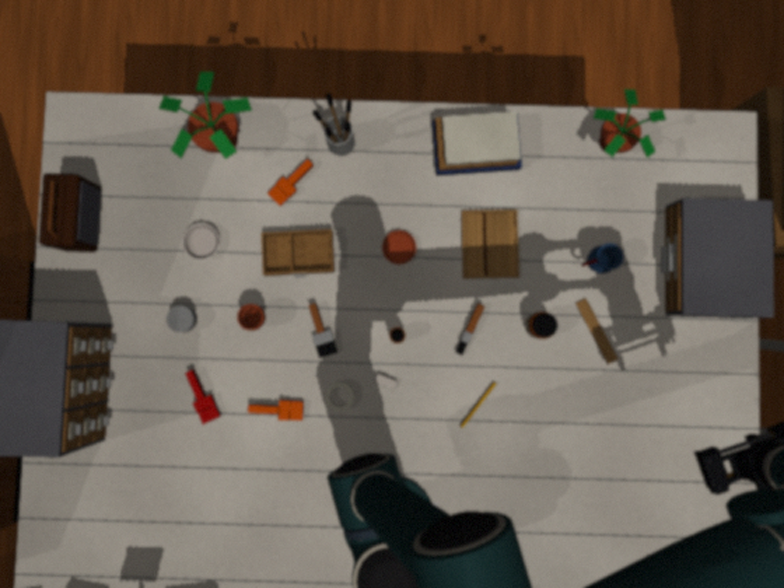

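View pics/side0.png

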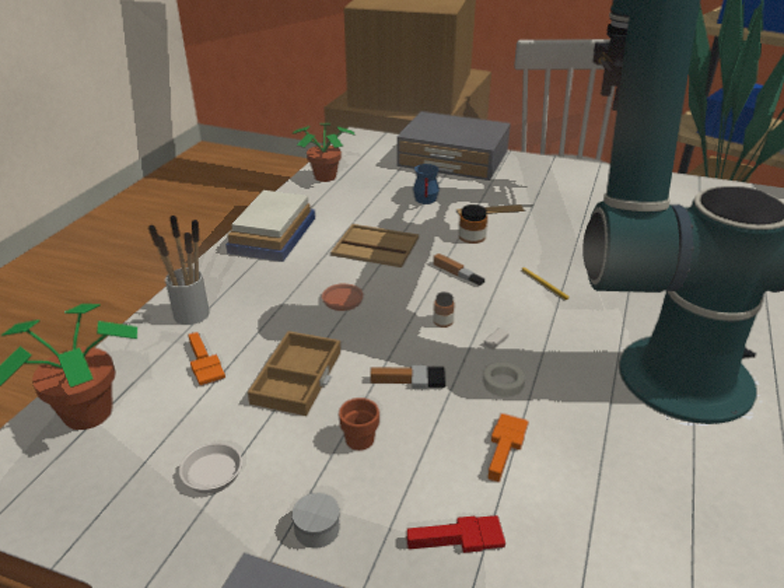

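Top view (1.4x), with image up = +x and left = +y:
- **Targets:** drawer (298,250), tray (490,243), pitcher (604,257), small jar (397,334), large jar (542,324).
- **Saucer:** candidates are terracotta (399,246) and white (202,239). The terracotta one fits.
- **Wide brush:** candidates are (322,328), brown handle and black bristles, against the orange ones at (290,180) and (276,409) and the red one at (203,395). The first fits.
- **Narrow brush:** (469,327), against the wooden bar at (600,330).
- **Clay pot:** terracotta (251,316) fits. The grey tin at (181,318) and the plant pots do not.

Next I'll measure these and confirm them in one crop.

```bash
cat > meas.py <<'E'
from h import *
def load(n): 
    c=pickle.load(open(n+".pkl","rb")); return c,cloud(c)
def near(P,xy,r,z0,z1):
    m=(np.hypot(P[...,0]-xy[0],P[...,1]-xy[1])<r)&(P[...,2]>z0)&(P[...,2]<z1)
    return P[m],m
E
python3 - <<'E'
from meas import *
px={'drawer':(298,250),'saucer':(399,246),'tray':(490,243),'pitcher':(604,257),'pot':(251,316),'wide':(320,328),'sjar':(397,334),'narrow':(469,327),'ljar':(542,324)}
rad={'drawer':.115,'saucer':.055,'tray':.125,'pitcher':.05,'pot':.045,'wide':.08,'sjar':.035,'narrow':.08,'ljar':.05}
(c,P),(c2,P2)=load("top"),load("side")
for Q,n in((P,'top'),(P2,'side')):
    m=(Q[...,0]>.3)&(Q[...,0]<.7)&(abs(Q[...,1])<.4)&(abs(Q[...,2])<.015)
    q=Q[m]; A=np.c_[q,np.ones(len(q))]; print(n,'table z',np.median(q[:,2]),np.linalg.lstsq(A[:,[0,1,3]],q[:,2],rcond=None)[0])
for k,(u,v) in px.items():
    p=P[int(v/1.4),int(u/1.4)]; print(k,p.round(4))
    for Q,n in((P,'top'),(P2,'side')):
        q,_=near(Q,p,rad[k],.006,.12)
        if len(q)<5: print('  ',n,len(q)); continue
        r=cv2.minAreaRect((q[:,:2]*1000).astype(np.float32))
        print('  ',n,len(q),'zmax',np.percentile(q[:,2],98).round(4),'bb',q.min(0)[:2].round(4),q.max(0)[:2].round(4),'rect',np.round(r[0],1),np.round(r[1],1),round(r[2],1))
ims=[]
# upsampled crops
ims=[cv2.resize(c["image"][125:275,150:450],None,fx=2.66,fy=2.66,interpolation=cv2.INTER_CUBIC)]
cv2.imwrite("pics/topcrop.png",ims[0])
E
```

```text
top table z 0.00020243049548041014 [ 0.00386725  0.00094683 -0.00149483]
side table z 0.0007436451499187591 [ 0.00313086 -0.00114405 -0.00011084]
drawer [0.6207 0.2347 0.0039]
   top 786 zmax 0.0326 bb [0.5122 0.123 ] [0.7329 0.348 ] rect [620.4 235.8] [218.2 191. ] 57.9
   side 1662 zmax 0.0301 bb [0.5532 0.1441] [0.7296 0.3173] rect [643.  233.8] [179.5 169.9] 5.5
saucer [ 0.6375 -0.0046  0.0052]
   top 204 zmax 0.0154 bb [ 0.5927 -0.0409] [0.6798 0.035 ] rect [636.5  -2.9] [87.4 75.3] 1.7
   side 202 zmax 0.0143 bb [ 0.59   -0.0444] [0.6717 0.0389] rect [629.9  -1.7] [76.7 82.4] 24.9
tray [ 0.6504 -0.2176  0.0049]
   top 527 zmax 0.0137 bb [ 0.5343 -0.3233] [ 0.7653 -0.1   ] rect [ 651.  -206.3] [230.3 219.6] 5.7
   side 385 zmax 0.0121 bb [ 0.5624 -0.2871] [ 0.7292 -0.1437] rect [ 646.2 -215.4] [162.5 138.9] 2.3
pitcher [ 0.6252 -0.4839  0.0043]
   top 384 zmax 0.0838 bb [ 0.582 -0.529] [ 0.6469 -0.4362] rect [ 608.6 -474.6] [90.2 60.8] 53.8
   side 382 zmax 0.0831 bb [ 0.5815 -0.5047] [ 0.6451 -0.4353] rect [ 615.2 -467.7] [62.4 61.7] 44.4
pot [0.4633 0.3359 0.0049]
   top 247 z
[... 400 characters left out ...]
r [ 0.4308 -0.0036  0.0576]
   top 118 zmax 0.0621 bb [ 0.4017 -0.0228] [0.4436 0.0189] rect [428.7  -3.2] [43.6 36.6] 27.3
   side 315 zmax 0.0602 bb [ 0.4065 -0.0199] [0.4443 0.0191] rect [ 4.252e+02 -4.000e-01] [35.9 36.6] 49.9
narrow [ 0.4519 -0.1703  0.0229]
   top 262 zmax 0.0265 bb [ 0.3808 -0.2378] [ 0.5204 -0.1075] rect [ 449.  -175.4] [135.7 119.4] 32.8
   side 289 zmax 0.0245 bb [ 0.3851 -0.203 ] [ 0.5039 -0.1393] rect [ 445.5 -170.2] [ 25.1 128.1] 67.6
ljar [ 0.462  -0.326   0.0667]
   top 369 zmax 0.0722 bb [ 0.4276 -0.3606] [ 0.4881 -0.2999] rect [ 458.5 -329.3] [57.8 61.8] 85.5
   side 501 zmax 0.0707 bb [ 0.4235 -0.3601] [ 0.4885 -0.2951] rect [ 455.4 -325.5] [64.8 61.5] 57.4
```

View pics/topcrop.png

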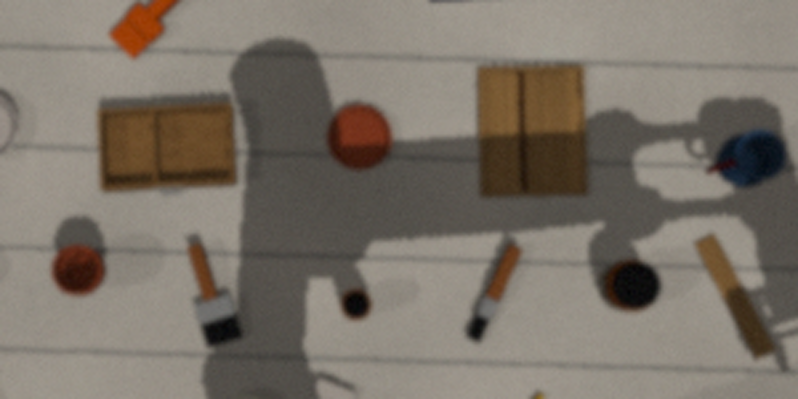

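The crop confirms the choices: the brown-handled wide brush at (212,295), narrow brush (493,288), terracotta pot (78,268), saucer (360,136), small jar (355,303), large jar (631,284), drawer (168,145) and tray (532,130). I'll refine their poses with cleaner masks.

```bash
cat >> meas.py <<'E'
def comp(P,xy,r,z0,z1,close=0):
    _,m=near(P,xy,r,z0,z1); m=m.astype(np.uint8)
    if close: m=cv2.morphologyEx(m,cv2.MORPH_CLOSE,np.ones((close,close)))
    n,l,s,_=cv2.connectedComponentsWithStats(m,connectivity=8)
    k=1+np.argmax(s[1:,4]); mm=(l==k)&(P[...,2]>z0)&(P[...,2]<z1)
    return P[mm],mm
def unproj(c,uv,z):
    s=cv2.undistortPoints(np.array(uv,float).reshape(-1,1,2),np.array(c["intrinsics"]),np.array([c["k1"],0,0,0.])).reshape(-1,2)
    d=np.c_[s,np.ones(len(s))]@rotm(c["orientation"]).T; o=np.array(c["position"])
    return o+d*((z-o[2])/d[:,2])[:,None]
E
python3 - <<'E'
from meas import *
S=dict(top=load("top"),side=load("side"))
T=[('drawer',(.63,.234),.115,.017,.045),('saucer',(.635,-.003),.05,.008,.03),('tray',(.647,-.214),.115,.0065,.02),('pot',(.457,.327),.045,.04,.08),
('wide',(.43,.174),.085,.012,.04),('narrow',(.445,-.170),.085,.012,.04),('sjar',(.425,-.001),.035,.02,.08),('ljar',(.457,-.328),.05,.03,.09),('pitcher',(.613,-.47),.05,.02,.1)]
for k,xy,r,z0,z1 in T:
    for n,(c,Q) in S.items():
        q,m=comp(Q,xy,r,z0,z1,3); r_=cv2.minAreaRect((q[:,:2]*1000).astype(np.float32))
        (cx,cy),rr=cv2.minEnclosingCircle((q[:,:2]*1000).astype(np.float32))
        d=q[:,:2]-q[:,:2].mean(0); w,V=np.linalg.eigh(d.T@d); 
        print(k,n,len(q),'bb',q.min(0)[:2].round(3),q.max(0)[:2].round(3),'rect',np.round(r_[0],1),np.round(r_[1],1),round(r_[2],1),'circ',round(cx,1),round(cy,1),round(rr,1),'axis',np.degrees(np.arctan2(V[1,1],V[0,1])).round(1))
c=S['top'][0]
f=lambda L:[(150+(u+.5)/2.66-.5,125+(v+.5)/2.66-.5) for u,v in L]
for k,L,z in(('tray',[(479,66),(583,65),(587,193),(480,195)],.009),('drawer',[(99,107),(233,103),(237,182),(103,189)],.028),('saucer',[(360,104),(360,169),(328,136),(391,136)],.012)):
    p=unproj(c,f(L),z); print(k,p[:,:2].round(4).tolist(),p.mean(0).round(4))
big=cv2.resize(S['side'][0]["image"][150:310,150:360],None,fx=3.7,fy=3.7,interpolation=cv2.INTER_CUBIC)
cv2.imwrite("pics/sidecrop.png",big)
E
```

```text
drawer top 376 bb [0.557 0.145] [0.665 0.317] rect [610.5 231.2] [100.1 163.8] 4.8 circ 609.6 230.9 94.9 axis 94.3
drawer side 953 bb [0.555 0.144] [0.667 0.317] rect [609.8 230. ] [101.6 169.4] 4.4 circ 611.4 231.7 95.6 axis 95.4
saucer top 110 bb [ 0.593 -0.041] [0.67  0.035] rect [631.2  -3.1] [76.7 75.3] 2.1 circ 631.1 -3.0 40.2 axis -173.3
saucer side 127 bb [ 0.59  -0.044] [0.672 0.039] rect [630.3  -1.2] [76.9 81.7] 22.4 circ 630.2 -3.2 42.8 axis 116.5
tray top 379 bb [ 0.565 -0.284] [ 0.734 -0.141] rect [ 649.1 -212.1] [166.6 137.9] 2.5 circ 644.7 -214.5 101.8 axis 177.0
tray side 335 bb [ 0.562 -0.287] [ 0.729 -0.144] rect [ 646.2 -215.4] [162.5 138.9] 2.3 circ 645.2 -214.8 104.1 axis -179.1
pot top 122 bb [0.428 0.294] [0.487 0.355] rect [457.2 324.4] [57.9 59.3] 51.8 circ 458.2 325.0 30.9 axis 81.1
pot side 473 bb [0.426 0.296] [0.487 0.358] rect [456.7 326.2] [58.6 60.2] 28.4 circ 457.6 326.8 31.6 axis 113.4
wide top 326 bb [0.371 0.136] [0.493 0.201] rect [434.2 173.7] [124.7  45.7] 18.5 circ 434.1 171.8 63.1 axis -161.3
wide side 553 bb [0.369 0.133] [0.495 0.205] rect 
[... 650 characters left out ...]
31.2 axis 81.8
ljar side 360 bb [ 0.425 -0.36 ] [ 0.488 -0.295] rect [ 455.2 -325.8] [64.1 61.5] 57.1 circ 456.9 -327.5 33.4 axis -160.9
pitcher top 339 bb [ 0.582 -0.499] [ 0.644 -0.424] rect [ 614.1 -465.3] [67.2 61.1] 69.7 circ 611.1 -462.0 39.9 axis 112.2
pitcher side 381 bb [ 0.581 -0.505] [ 0.645 -0.415] rect [ 612.6 -461.1] [74.3 63. ] 68.0 circ 610.1 -460.1 46.0 axis 106.9
tray [[0.7255, -0.149], [0.7305, -0.2774], [0.572, -0.2849], [0.5657, -0.1538]] [ 0.6484 -0.2163  0.009 ]
drawer [[0.6575, 0.3133], [0.6671, 0.1508], [0.5709, 0.1426], [0.5576, 0.3043]] [0.6133 0.2278 0.028 ]
saucer [[0.6733, -0.0035], [0.593, -0.0058], [0.6326, 0.0346], [0.6349, -0.0427]] [ 0.6335 -0.0044  0.012 ]
```

View pics/sidecrop.png

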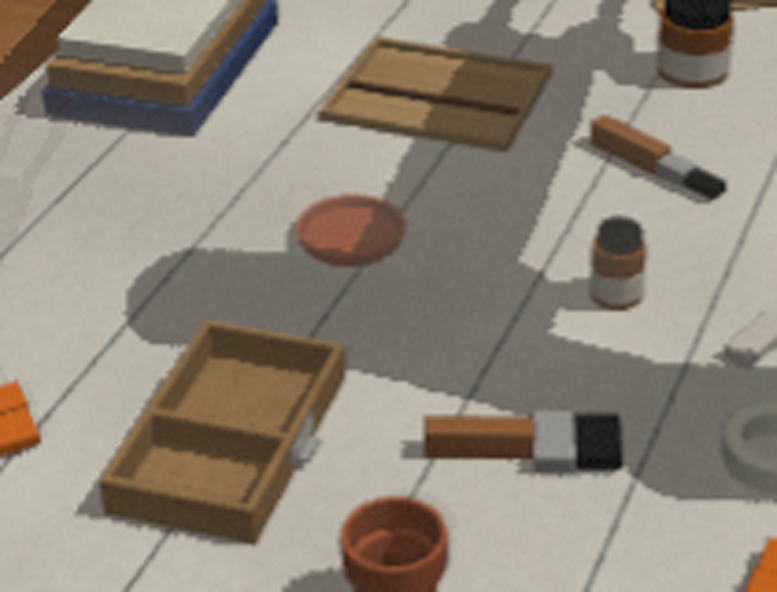

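The side crop shows the drawer's large bay on the far (−y) side and its pull at (303,440), towards the robot. The tray ridge runs along x at (435,100), on the +y side. That matches the measured yaws (drawer 0.075, tray 0.04). I'll start with the wide brush.

```bash
cat > act.py <<'E'
from h import *
from cell import manip,cams,inverse_kinematics,order
DR,DY=np.array([.611,.230]),.075
TR,TY=np.array([.6475,-.215]),.04
SA=np.array([.632,-.0035])
def fr(o,yaw,x,y): return o+np.array([np.cos(yaw)*x-np.sin(yaw)*y,np.sin(yaw)*x+np.cos(yaw)*y])
def rv(phi):
    y=np.array([np.cos(phi),np.sin(phi),0]); z=np.array([0,0,-1.])
    return R.from_matrix(np.c_[np.cross(y,z),y,z]).as_rotvec()
def xfer(src,phi,zg,dst,dphi,zp,op,force,rel,zs=.16):
    """grasp at src (closing direction phi), put down at dst turned by dphi; rel = opening at release"""
    best=None
    for f in(phi,phi+np.pi):
        qs=[inverse_kinematics([*p,zs],rv(f+d)) for p,d in((src,0),(dst,dphi))]
        if all(q is not None for q in qs):
            m=max(abs(q[5]) for q in qs)
            if best is None or m<best[0]: best=(m,f)
    f=best[1]
    manip.set_gripper(op); manip.move_pose([*src,zs],rv(f)); manip.move_linear([*src,zg],rate=.12)
    manip.set_gripper(0.,force); s=manip.state(); print('grasp',s['gripper_width'],s['grasp_force'])
    manip.move_linear([*src,zs],rate=.15); print('lift',manip.state()['gripper_width'])
    manip.move_pose([*dst,zs],rv(f+dphi)); manip.move_linear([*dst,zp+.03],rate=.15); manip.move_linear([*dst,zp],rate=.05)
    s=manip.state(); print('down',np.round(s['tool_pos'],4),np.round(s['contact_force'],1))
    manip.set_gripper(rel); manip.move_linear([*dst,zs],rate=.12); print('clock',manip.state()['clock'],manip.state()['gripper_width'])
def shot(n,name,crop=None,s=1.4):
    c=cams.capture(n); pickle.dump(c,open(name+".pkl","wb")); im=c["image"]
    if crop: im=im[crop[1]:crop[3],crop[0]:crop[2]]
    cv2.imwrite(f"pics/{name}.png",cv2.resize(im,None,fx=s,fy=s,interpolation=cv2.INTER_CUBIC))
E
python3 - <<'E'
from act import *
d=np.radians
a=18.9; xfer(np.array([.441,.1765]),d(a+90),.007,fr(TR,TY,.010,-.0255),TY-d(a),.0115,.05,30,.028)
shot("side","s1",(150,120,430,320),2.8)
E
```

```text
grasp 0.017686048095024644 29.997538626194
lift 0.017554960116118058
down [ 0.6584 -0.2401  0.0111] [-0.1 -0.  -0.7]
clock 12.1 0.028001246606912278
```

View pics/s1.png

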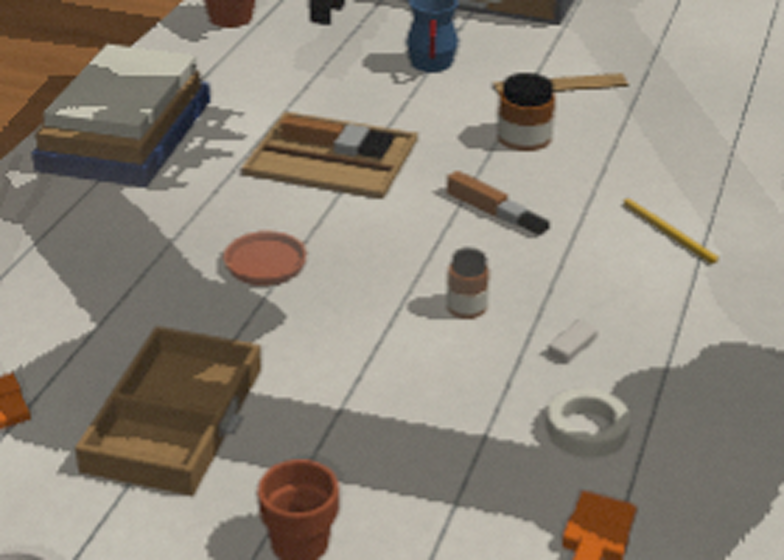

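The wide brush lies in the far (−y, wide) trough at about (340,135), behind the ridge. Next are the narrow brush and the two jars.

```bash
python3 - <<'E'
from act import *
d=np.radians
a=-22.7; xfer(np.array([.452,-.174]),d(a+90),.007,fr(TR,TY,.010,.0375),TY-d(a),.0115,.05,30,.026)
shot("side","s2a")
xfer(np.array([.426,-.0025]),0,.029,fr(DR,DY,0,.0465),DY,.0345,.06,20,.055,.18)
shot("side","s2",(150,120,430,320),2.8)
E
```

```text
grasp 0.01808077782530329 29.92601752281189
lift 0.017450749964359087
down [ 0.6558 -0.1771  0.011 ] [ 0.5 -0.5 -1.2]
clock 20.9583 0.025815834447663184
grasp 0.03751168861844073 20.000772178173065
lift 0.0374022461702635
down [0.6074 0.2763 0.034 ] [-0.4  0.1 -1.4]
clock 30.625 0.05483518103714118
```

View pics/s2.png

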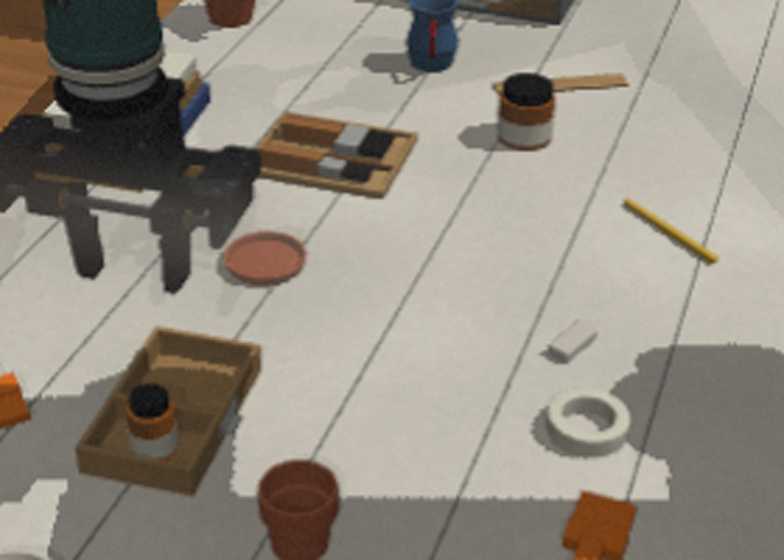

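The small jar stands in the small bay (150,425), and the narrow brush lies in the near trough (315,163). Now the large jar and the pot.

```bash
python3 - <<'E'
from act import *
xfer(np.array([.457,-.3285]),0,.030,fr(DR,DY,0,-.0325),DY,.0352,.085,30,.08,.19)
xfer(np.array([.457,.3258]),0,.038,SA,0,.0428,.085,20,.08,.19)
manip.set_joints([-1.259,0.264,1.604,0,1.274,-0.037])
shot("side","s3",(150,120,430,320),2.8); shot("top","t3")
from meas import *
S={n:load(f) for n,f in(("top","t3"),("side","s3"))}
def loc(p,o,y): return fr(np.zeros(2),-y,*(np.array(p)/1000-o)).round(4)
for k,xy,r,z0,z1,o,y in(('ljar',fr(DR,DY,0,-.0325),.038,.04,.09,DR,DY),('sjar',fr(DR,DY,0,.0465),.03,.035,.08,DR,DY),('pot',SA,.045,.03,.08,SA,0),('wide',fr(TR,TY,0,-.0255),.075,.012,.04,TR,TY),('narrow',fr(TR,TY,0,.0375),.075,.012,.04,TR,TY),('pitcher',(.613,-.47),.05,.02,.1,np.zeros(2),0)):
    for n,(c,Q) in S.items():
        q,m=comp(Q,xy,r,z0,z1,1)
        rr=cv2.minAreaRect((q[:,:2]*1000).astype(np.float32)); (cx,cy),ra=cv2.minEnclosingCircle((q[:,:2]*1000).astype(np.float32))
        print(k,n,'rect',loc(rr[0],o,y),np.round(rr[1],0),round(rr[2],1),'circ',loc((cx,cy),o,y),round(ra,1),'ztop',np.percentile(q[:,2],95).round(4))
E
```

```text
grasp 0.061463810903290395 29.99973200261593
lift 0.06123734633495809
down [0.6133 0.1976 0.0347] [ 0.6  0.7 -1.9]
clock 42.3083 0.08025550663675114
grasp 0.057881132795168024 19.701399776604376
lift 0.05790110433574483
down [ 0.6318 -0.0035  0.0423] [-0.6  0.6 -0.6]
clock 51.4917 0.08002627621866922
ljar top rect [-0.0023 -0.0369] [59. 60.] 45.0 circ [-0.0008 -0.0364] 31.4 ztop 0.0754
ljar side rect [-0.0024 -0.0333] [60. 62.] 70.4 circ [-0.0015 -0.0336] 33.1 ztop 0.0738
sjar top rect [-0.0015  0.0428] [34. 37.] 82.9 circ [-0.0011  0.0439] 19.6 ztop 0.0653
sjar side rect [-0.0024  0.0486] [36. 33.] 21.5 circ [-0.0014  0.0471] 19.1 ztop 0.0641
pot top rect [-0.0005 -0.0006] [59. 57.] 2.3 circ [-0.0005 -0.0003] 30.1 ztop 0.0667
pot side rect [-0.0006  0.0007] [57. 63.] 40.9 circ [-0.0015  0.0005] 33.1 ztop 0.0648
wide top rect [ 0.0022 -0.0226] [122.  46.] 3.5 circ [ 0.0009 -0.0238] 63.0 ztop 0.0273
wide side rect [-0.0013 -0.0295] [ 59. 126.] 80.6 circ [ 0.001  -0.0198] 63.4 ztop 0.0264
narrow top rect [-0.0051 -0.019 ] [ 35. 111.] 80.3 circ [-0.0028 -0.0082] 55.9 ztop 0.0276
narrow side rect [0.0023 0.0409] [125.  25.] 2.1 circ [0.0023 0.044 ] 62.8 ztop 0.0269
pitcher top rect [ 0.6146 -0.4638] [69. 61.] 69.3 circ [ 0.6097 -0.4606] 40.0 ztop 0.083
pitcher side rect [ 0.6124 -0.4664] [65. 70.] 60.7 circ [ 0.611  -0.4609] 40.6 ztop 0.0817
```

View pics/s3.png

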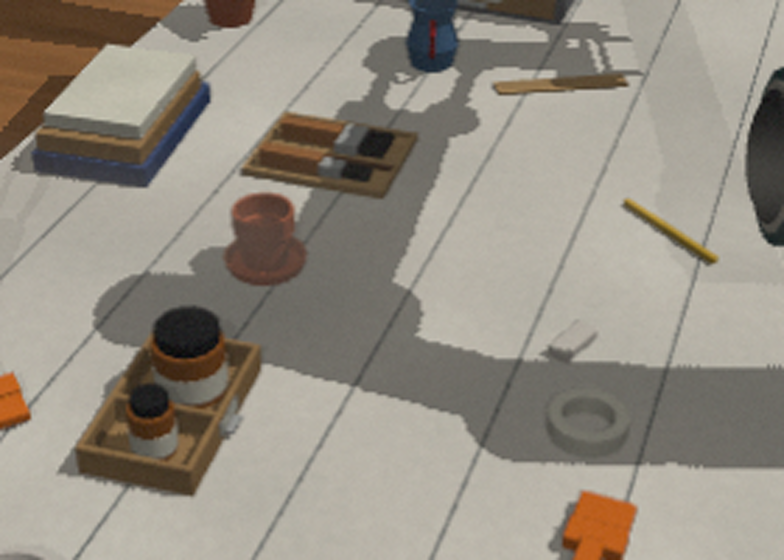

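View pics/t3.png

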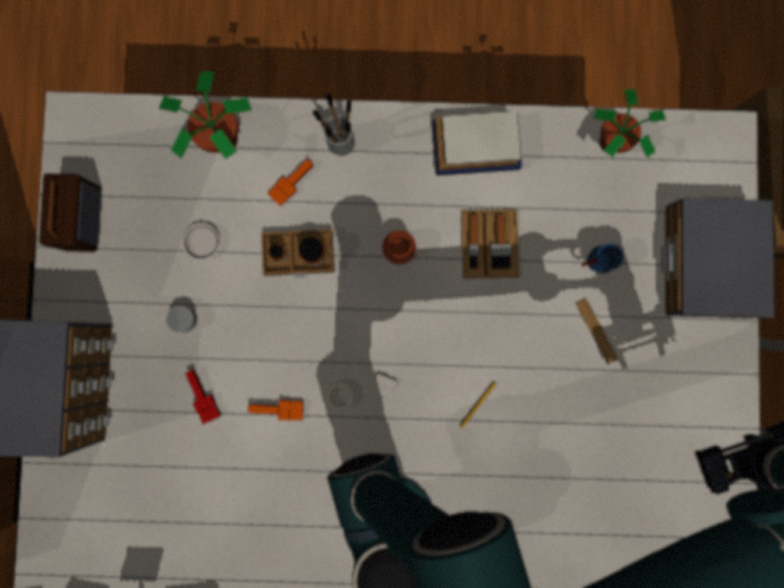

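Both views show everything in place: the jars in their bays (188,355)/(152,420), the pot centred on its saucer (264,235), both brushes flat in their troughs and the pitcher unmoved. The measured offsets are all well inside tolerance, so I'm handing in.

```bash
python3 -c "
from cell import order; print(order.close_job())"
```

```text
the job is handed in; nothing more can be done
None
```

I handed the job in at about 55 s of the 133 s allowed: both brushes, both jars and the pot are in their places and the pitcher is undisturbed by my final camera check, but the hand-in returned no verdict.

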